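Flash-cure a practice nail, then hold the loupe over it

TASK

At the manicure table, take the handheld curing lamp by its handle, hold it level and still for at least two seconds with its head centred about 2 cm above the broad square nail (the one with the height gauge behind it), then lay the lamp flat back on its black mat and let go of it. Then take the loupe by its handle from its wooden rest and finish while still holding it: lens level, still, centred over that same nail, at the height that the gauge's brass pointer shows. Touch neither that practice finger nor its gauge, and do not knock over the polish bottles and the jar on the table.

Things in the scene. Friction and masses are not known exactly. Their poses are not given: they have to be found in the camera images.
- cure_lamp: Loose white handheld lamp (about 130 g), lying level on its mat. Origin: centre of the window under its round head; the head, 36 mm across, rises 30 mm from there, z up; it shines along -z. A straight bar handle, 22 mm wide (y) and 22 mm tall (10 to 32 mm above the underside), runs along -x to x = -133 mm; a 10 mm foot under its end keeps the lamp level.
- lamp_window (a point): Centre of the lamp's light window (the lamp's origin, at its underside).
- lamp_handle (a point): Middle of the lamp's handle, where to grip across its 22 mm width: 60 mm from the window along -x and 24 mm above the underside.
- lamp_mat: Fixed black rubber mat, 180 mm (x) by 100 mm (y), 3 mm thick, on the table; the lamp lies along its x. Origin: centre of its underside, on the table. It may lie to the left or to the right.
- loupe: Loose loupe (about 90 g), lying level on its wooden rest. Origin: centre of the lens, at mid thickness; z is the lens axis, pointing up. A steel ring 62 mm across and 14 mm thick holds the glass; a black straight bar handle 16 mm wide (y) and 14 mm thick (z), in the plane of the lens, runs along -x from 30 to 150 mm from the lens centre. It may also be turned over: only level counts.
- loupe_lens (a point): Centre of the lens (the loupe's origin).
- loupe_handle (a point): Middle of the part of the loupe's handle that lies free between the rest's two blocks, where to grip across its 16 mm width: 85 mm from the lens centre along -x, at mid thickness.
- loupe_rest: Fixed wooden rest, on the other side from the lamp mat: base plate 190 mm (x) by 60 mm (y), 5 mm thick, with two blocks reaching 25 mm above the table, one (40 by 50 mm) under the lens at x = +60 mm and one (18 by 40 mm) under the handle's end at x = -80 mm. The handle is free below between them. Origin: centre of its underside, on the table.
- finger_square: The practice finger to work on, fixed: a thick skin-tone fingertip lying level on an aluminium foot, tip towards the tray's -x side (the robot), with a broad square red nail on top, 28 mm long (x) and 18 mm wide. Origin: centre of the foot's underside, on the tray; x points away from the tip, towards the gauge.
- tray: Fixed white tray, 90 mm (x) by 230 mm (y), 6 mm thick. On it in a row along y, 80 mm apart, stand the square-nailed finger and two thinner fingers of equal height, one with a narrow pointed nail, one with a short round nail; which stands where varies. Origin: centre of its underside, on the table.
- nail (a point): Centre of the square nail's upper face, about 53 mm above the table (the finger's highest point). The neighbouring fingers are no higher.
- gauge: Fixed height gauge directly behind (+x of) the square-nailed finger, away from the robot: round foot 40 mm across, upright 8 mm steel rod 195 mm tall, 87 mm from the nail's centre. Origin: centre of the foot's underside, on the table. A brass collar on the rod carries a flat pointer that points at the finger.
- pointer (a point): Tip of the gauge's brass pointer (6 mm wide, 3 mm thick), mid thickness; its height, 115 to 165 mm above the table, is the focal height at which the centre of the lens is to be held. It ends 52 mm short of the nail's centre line. The collar slides if pushed: leave it.
- polish_near: Loose polish bottle, 30 mm across, 66 mm tall with its black cap, on the robot's side of the tray. Origin: centre of its underside.
- polish_far: Loose polish bottle of the same shape, beyond one of the holders. Origin: centre of its underside.
- polish_mid: Loose polish bottle of the same shape, on the robot's side of the tray. Origin: centre of its underside.
- cream_jar: Loose glass cream jar, 56 mm across, 50 mm tall. Origin: centre of its underside.
Mind the look-alikes: they are no part of the job. Leave any green or purple look-alike of the cure_lamp alone.

How it is judged:
By the outcome, as a careful person would: the job done as asked, in the order asked, and still so for the second after the job is handed in, while the arm keeps its last pose, push and grip.
It also fails if it takes over 64 s, if anything falls off the work surface, if the arm or the gripper's body presses on something with over 40 N, if the wrist force passes 120 N, or if a joint passes its speed limit or range.

ROBOT

A 6-joint arm with a two-finger parallel gripper is mounted at the origin on the work surface. World frame = base frame: x ahead of the robot, y to its left, z up, the work surface at z = 0. Lengths are in m, angles in rad, forces in N, time in s.
With the tool pointing down it reaches from about 0.35 to 0.85 m from the base axis. Payload 8.1 kg.
Tool frame: the origin (TCP) lies at the very end of the fingers, on their centre line; the grasp point (between the pads) lies robot.hold_point_z behind it (robot.hold_point_z is the distance from the TCP to the grasp point, in m); z points along the fingers, y is the direction in which the jaws open and shut (so a half turn about z gives the same grasp; the last joint's range is limited). The gripper opens to 93 mm and grips with 3 to 60 N. Pads are 15 mm wide; open, the fingers measure 128 mm over their backs; the gripper's body (75 mm by 188 mm) begins 65 mm behind the grasp point.
Start: joints at [-1.351, 0.13, 1.488, -0, 1.523, -0.085], TCP at [0.18, -0.572, 0.198] pointing down, gripper open.
Joint ranges: [-2.96, 2.96], [-0.89, 2.26], [0.02, 2.5], [-1.34, 4.48], [0, 2.73], [-2.66, 2.66]. Speed limits (rad/s): [2.39, 2.39, 2.79, 3.14, 3.14, 3.14].

INTERFACE

Orientations are given as a rotation vector (axis times angle).
In Python, from plant import robot, cams gives the robot as it stands. The module is installed in compiled form; this text tells all that it offers.
- The arm moves only by the tool step_arm, never from a script. Its argument "deltas" is a list of rows, each an object with "offset": the shift along the tool's x, y, z in cm, a list of three; "roll": the turn about the tool's z in rad. In form: [{"offset": [x, y, z], "roll": roll}, ...]. A call has 1 to 12 rows; each row shifts and turns the commanded pose from where the row before left it, along the tool's axes as they then stand; what a row does not reach is not made up. A row lasts 1/8 s, in which the tool goes at most 62.5 mm and 10.7 degrees, less where a joint would pass 70% of its speed; a pose out of reach is approached as far as the arm can. A call with a gripper value outside its range is refused whole. "fingers" is the finger opening in cm, from 0 to 9.3, set as the call begins (left out, the last holds). The fingers move at their own pace and stop on an object; "grip_force" is the grip in N (left out, the last holds). Time passes only in rows, so rows that do not move let the fingers close. It gives the time, the measured TCP pose, the force and the opening at its end, in the units of the state.
- robot.read_state(): the state, without advancing time (a new reading comes with each control period).
- cams.read_camera(name): name is "side" or "top" or "wrist"; returns a dict with "pixels" (400x640x3 uint8, red, green, blue), "fx", "fy", "cx", "cy" (pixels), "k1" (the pictures are not rectified: a ray, as slopes to the right and down, at radius r is drawn at 1 + k1 r^2 times it, then the intrinsics apply), "extrinsics" (4x4, takes a point from world to camera coordinates). Camera axes: x right, y down, z forward; pixel columns grow to the right and rows downward; lengths in m; the calibration is good to about 2 mm. A picture is of the moment at which its call begins. There is no depth.
- robot.close_job(): hands the job in, once; it reports no verdict.
Trained networks look in a picture, given as the dict that the camera call returned (one of the last four; its "shot" number tells which), for a name from the list of things; names that differ only in an ending like _2 or _b are one class to them, and where a whole thing is asked for, a point or a joint stands for the part that bears it (a point fixed in the world has none). Each returns a list of dicts, best first, with "score" (0 to 1); they miss things now and then, are a little off and sometimes report something else, mostly with a low value. They report only what shows in the picture. A call takes as long as a camera call. They do not tell look-alikes from the thing itself.
- cams.boxes_of(picture, thing): "xy" ([column, row] in pixels, amid what is visible of it).
- cams.silhouettes(picture, thing): "mask" (400x640 bool, what is visible of it) and "xy" ([column, row] in pixels, amid what is visible of it).
- cams.pinpoint(picture, thing): "xy" ([column, row] in pixels: a listed point, or the origin of a listed thing).
The state is a dict: "t": time; "q": joint angles; "dq": joint speeds; "joint_torque": joint torques, N m; "tool_pos": TCP position; "orientation": TCP orientation; "force": force on the tool from outside, world axes, zero at the start; "wrist_torque": the same for the moment, N m; "opening": finger opening in m.
Only numpy, scipy, OpenCV 4.12 (cv2) and the standard library are available. Lean on these libraries where they do the work, as an engineer would, in place of code of your own. Each camera call takes 0.05 s, during which the arm holds its last target. There are 200 camera calls.

## Working session

There is one attempt and no reset: what is moved stays moved. The work goes in short steps, Python scripts to look and compute and a tool call to move; the robot and the scene stay as the last step left them, time stands still between calls to the robot, and variables do not carry over. Pictures are saved under pics/ and viewed, about 8 in all and at most 12, crops included, and the job is handed in when it is done.

Besides the shell and the picture viewer there is one more tool, called after "Emit:" by a JSON object that holds its "api" and its "payload", one argument or row to a line. step_arm: Moves the arm, as the interface text tells. Its arguments: {"type":"object","properties":{"deltas":{"type":"array"},"fingers":{"type":"number"},"grip_force":{"type":"number"}},"required":["deltas"]}

```bash
mkdir -p pics; cat > h.py <<'E'
import numpy as np, cv2
from scipy.spatial.transform import Rotation as R
from scipy.optimize import least_squares
from plant import robot, cams
def ray(p,xy):
    K=np.array([[p['fx'],0,p['cx']],[0,p['fy'],p['cy']],[0,0,1.]])
    d=np.array([(xy[0]-p['cx'])/p['fx'],(xy[1]-p['cy'])/p['fy']]); u=d.copy()
    for _ in range(30): u=d/(1+p['k1']*(u@u))
    E=np.array(p['extrinsics']); Rm=E[:3,:3]; o=-Rm.T@E[:3,3]
    v=Rm.T@np.array([u[0],u[1],1]); return o,v/np.linalg.norm(v)
def atz(p,xy,z):
    o,v=ray(p,xy); return o+v*(z-o[2])/v[2]
def proj(p,X):
    E=np.array(p['extrinsics']); c=E[:3,:3]@np.array(X)+E[:3,3]; u=c[:2]/c[2]; u=u*(1+p['k1']*(u@u))
    return np.array([u[0]*p['fx']+p['cx'],u[1]*p['fy']+p['cy']])
def tri(obs):
    A=np.zeros((3,3));b=np.zeros(3)
    for p,xy in obs:
        o,v=ray(p,xy);M=np.eye(3)-np.outer(v,v);A+=M;b+=M@o
    X=np.linalg.solve(A,b); return X,[np.linalg.norm(proj(p,X)-xy) for p,xy in obs]
def save(p,n): cv2.imwrite('pics/'+n,p['pixels'][:,:,::-1])
E
cat > a.py <<'E'
from h import *
np.set_printoptions(precision=4,suppress=True)
P={c:cams.read_camera(c) for c in('top','side')}
save(P['top'],'top0.png');save(P['side'],'side0.png')
print(robot.hold_point_z, robot.read_state()['orientation'])
Z=dict(lamp_window=.003,lamp_handle=.027,lamp_mat=0,loupe_lens=.032,loupe_handle=.032,loupe_rest=0,nail=.053,pointer=None,gauge=0,tray=0,polish_near=0,polish_far=0,polish_mid=0,cream_jar=0)
for t,z in Z.items():
    for c,p in P.items():
        for d in cams.pinpoint(p,t)[:4]:
            if d['score']>.2: print(t,c,np.round(d['xy'],1),round(d['score'],2), atz(p,d['xy'],z) if z is not None else '')
E
python3 a.py
```

```text
0.0188 [-3.1035 -0.4767  0.0002]
lamp_window top [208.7 192.2] 0.94 [0.5347 0.3106 0.003 ]
lamp_window top [226.  284.8] 0.75 [0.298 0.262 0.003]
lamp_window top [165.3 114.3] 0.55 [0.7429 0.4325 0.003 ]
lamp_window top [441.4 226.4] 0.33 [ 0.4459 -0.2926  0.003 ]
lamp_window side [309.7 166.7] 0.83 [0.5445 0.3032 0.003 ]
lamp_window side [229.1 187.2] 0.65 [0.2937 0.2598 0.003 ]
lamp_window side [355.9 139.1] 0.55 [0.7377 0.4288 0.003 ]
lamp_window side [284.  163.9] 0.37 [0.4695 0.3393 0.003 ]
lamp_handle top [212.4 304.7] 0.74 [0.2502 0.2917 0.027 ]
lamp_handle top [211.2 217.4] 0.73 [0.4677 0.2982 0.027 ]
lamp_handle top [172.9 132.6] 0.7 [0.687  0.4035 0.027 ]
lamp_handle side [285.8 167.5] 0.71 [0.4668 0.2826 0.027 ]
lamp_handle side [210.2 177.6] 0.71 [0.2447 0.2878 0.027 ]
lamp_mat top [211.5 216.9] 0.91 [0.4709 0.3025 0.    ]
lamp_mat top [205.3 198. ] 0.72 [0.5199 0.3197 0.    ]
lamp_mat side [287.7 171.1] 0.62 [0.4743 0.3014 0.    ]
loupe_lens top [439.9 200.7] 0.9 [ 0.51   -0.2824  0.032 ]
loupe_lens side [363.1 331.1] 0.87 [ 0.5105 -0.2928  0.032 ]
loupe_handle top [446.
[... 726 characters left out ...]
-0.0816  0.    ]
tray top [331.9 176.8] 0.93 [ 0.5758 -0.0085  0.    ]
tray side [352.  230.5] 0.92 [ 0.5849 -0.      0.    ]
tray side [303.7 167.3] 0.71 [0.5265 0.3091 0.    ]
polish_near top [278.8 242. ] 0.4 [0.4068 0.1285 0.    ]
polish_near side [277.6 212.5] 0.52 [0.4134 0.1164 0.    ]
polish_far top [239.4 136.4] 0.53 [0.6829 0.234  0.    ]
polish_far side [355.5 172. ] 0.45 [0.6749 0.2434 0.    ]
polish_mid top [351.9 141.6] 0.74 [ 0.6696 -0.0618  0.    ]
polish_mid top [325.3 254. ] 0.68 [0.3762 0.0095 0.    ]
polish_mid top [209.7 216.7] 0.62 [0.4715 0.3072 0.    ]
polish_mid side [266.2 244.9] 0.71 [0.3675 0.0044 0.    ]
cream_jar side [432.9 302.2] 0.71 [ 0.6819 -0.2482  0.    ]
```

View pics/top0.png

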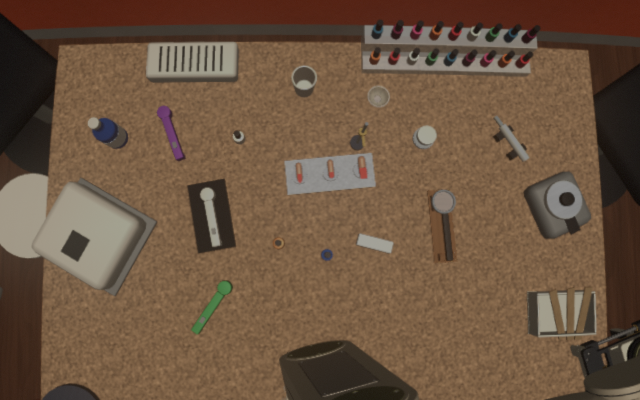

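View pics/side0.png

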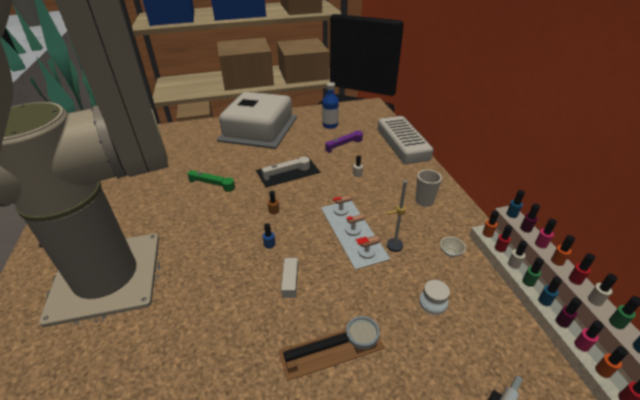

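Candidates for the lamp in the top view are white at (210,217), green (212,305) and purple (170,133). Only the white one lies on the black mat, so it fits. The square nail is the broad red one at top (362,174), in front of the gauge at (357,143). I'll confirm with one enlarged crop.

```bash
python3 - <<'E'
import cv2,numpy as np
t=cv2.imread('pics/top0.png');s=cv2.imread('pics/side0.png')
c=lambda i,x,y,w,h,k:cv2.resize(i[y:y+h,x:x+w],None,fx=k,fy=k,interpolation=cv2.INTER_CUBIC)
A=c(t,335,120,50,75,8)   #400x600
B=c(s,330,175,100,85,4)  #400x340
C=c(t,180,175,80,52,5)   #400x260
cv2.imwrite('pics/crop1.png',np.hstack([A,np.vstack([B,C])]))
E
```

```text
(no output)
```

View pics/crop1.png

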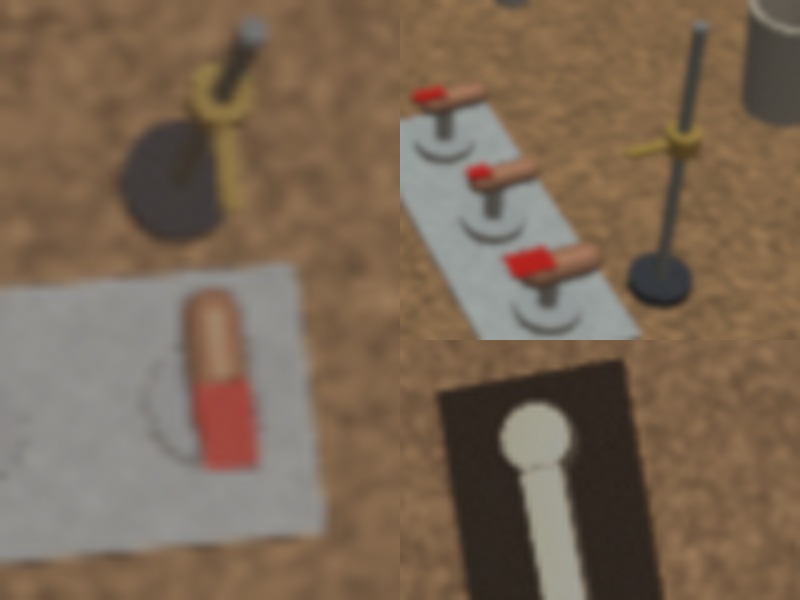

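The crop confirms the white lamp on the black mat (head at top (207,194)). The broad square nail is at top (363.5,173) and side (362.4,240.8), and the pointer tip at top (364,146) and side (386.8,213.8).

```bash
python3 - <<'E'
from h import *
np.set_printoptions(precision=4,suppress=True)
T=cams.read_camera('top');S=cams.read_camera('side')
def colour(p,lo,hi,box):
    x,y,w,h=box;H=cv2.cvtColor(p['pixels'],cv2.COLOR_RGB2HSV)[y:y+h,x:x+w]
    m=cv2.inRange(H,lo,hi);n,l,st,c=cv2.connectedComponentsWithStats(m);i=1+st[1:,4].argmax();return c[i]+[x,y],st[i,4]
n1=colour(T,(0,170,110),(8,255,255),(352,158,22,25));n2=colour(S,(0,200,110),(6,255,255),(350,230,30,20))
print(n1,n2)
print('nail tri',tri([(T,n1[0]),(S,n2[0])]),atz(T,n1[0],.053),atz(S,n2[0],.053))
print('ptr',tri([(T,[363.6,145.8]),(S,[386.3,213.5])]))
for p,xy in((T,(356.8,142.5)),(S,(394.8,244.5))): print('gfoot',atz(p,xy,.005))
# rod top
print('rodtop',tri([(T,[335+250/8,120+28/8]),(S,[330+300/4,175+28/4])]))
def bar(p,box,z,nm,f):
    x,y,w,h=box;H=cv2.cvtColor(p['pixels'],cv2.COLOR_RGB2HSV);m=np.zeros((400,640),np.uint8)
    m[y:y+h,x:x+w]=f(H)[y:y+h,x:x+w]
    n,l,st,c=cv2.connectedComponentsWithStats(m);i=1+st[1:,4].argmax();pts=np.argwhere(l==i)[:,::-1]
    W=np.array([atz(p,q,z)[:2] for q in pts]);c=W.mean(0);u=np.linalg.svd(W-c)[2][0];u*=np.sign(u[0]);t=(W-c)@u
    s=(W-c)@np.array([-u[1],u[0]]);print(nm,'c',c,'yaw',np.arctan2(u[1],u[0]),'ends',c+u*t.min(),c+u*t.max(),'len',np.ptp(t),'w',np.ptp(s))
wh=lambda H:cv2.inRange(H,(0,0,120),(180,110,255))
bk=lambda H:cv2.inRange(H,(0,0,0),(180,255,55))
bar(T,(190,175,45,80),.033,'lamp',wh);bar(S,(255,150,65,40),.03,'lampS',wh)
bar(T,(425,205,40,60),.039,'loupe',bk);bar(S,(280,325,75,40),.039,'loupeS',bk)
bar(T,(180,175,60,80),.003,'mat',lambda H:cv2.inRange(H,(0,0,0),(180,255,60)))
print(robot.read_state()['t'])
E
```

```text
Traceback (most recent call last):
ValueError: attempt to get argmax of an empty sequence
```

```bash
cat > m.py <<'E'
from h import *
np.set_printoptions(precision=4,suppress=True)
T=cams.read_camera('top');S=cams.read_camera('side')
def comp(p,m,box):
    x,y,w,h=box;M=np.zeros((400,640),np.uint8);M[y:y+h,x:x+w]=m[y:y+h,x:x+w]
    n,l,st,c=cv2.connectedComponentsWithStats(M)
    if n<2: return None
    i=1+st[1:,4].argmax();return np.argwhere(l==i)[:,::-1],c[i],st[i,4]
def red(p):
    a=p['pixels'].astype(int);return ((a[...,0]>110)&(a[...,0]>2.0*a[...,1])&(a[...,0]>2.0*a[...,2])).astype(np.uint8)
n1=comp(T,red(T),(352,158,22,25));n2=comp(S,red(S),(350,230,30,20))
print(n1[1:],n2[1:])
print('nail tri',tri([(T,n1[1]),(S,n2[1])]),atz(T,n1[1],.053),atz(S,n2[1],.053))
print('ptr',tri([(T,[363.6,145.8]),(S,[386.3,213.5])]))
for p,xy in((T,(356.8,142.5)),(S,(394.8,244.5))): print('gfoot',atz(p,xy,.005))
print('rodtop',tri([(T,[335+250/8,120+28/8]),(S,[330+300/4,175+28/4])]))
hsv=lambda p:cv2.cvtColor(p['pixels'],cv2.COLOR_RGB2HSV)
def bar(p,box,z,nm,f):
    r=comp(p,f(hsv(p)),box)
    if r is None: print(nm,'none');return
    W=np.array([atz(p,q,z)[:2] for q in r[0]]);c=W.mean(0);u=np.linalg.svd(W-c)[2][0];u*=np.sign(u[0]);t=(W-c)@u
    s=(W-c)@np.array([-u[1],u[0]]);print(nm,'c',c,'yaw',np.arctan2(u[1],u[0]),'ends',c+u*t.min(),c+u*t.max(),'len',np.ptp(t),'w',np.ptp(s))
wh=lambda H:cv2.inRange(H,(0,0,120),(180,90,255))
bk=lambda H:cv2.inRange(H,(0,0,0),(180,255,55))
bar(T,(190,175,45,80),.033,'lamp',wh);bar(S,(255,150,65,40),.03,'lampS',wh)
bar(T,(425,205,40,60),.039,'loupe',bk);bar(S,(280,325,75,40),.039,'loupeS',bk)
bar(T,(180,175,60,80),.003,'mat',bk)
print(robot.read_state()['t'])
E
python3 m.py
```

```text
(array([362.7593, 172.2778]), np.int32(54)) (array([362.4098, 240.2787]), np.int32(61))
nail tri (array([ 0.5803, -0.0834,  0.0476]), [np.float64(0.09896313137240523), np.float64(0.10930164315814042)]) [ 0.5792 -0.0827  0.053 ] [ 0.5785 -0.0883  0.053 ]
ptr (array([ 0.6337, -0.0783,  0.1126]), [np.float64(0.01724312940920559), np.float64(0.018838945425675466)])
gfoot [ 0.6661 -0.0741  0.005 ]
gfoot [ 0.6679 -0.0773  0.005 ]
rodtop (array([ 0.6681, -0.0754,  0.1904]), [np.float64(0.1586857816155342), np.float64(0.17210391982032164)])
lamp c [0.4735 0.2993] yaw 0.19912141710754658 ends [0.3973 0.2839] [0.542  0.3131] len 0.1476193259826954 w 0.03328211600959864
lampS c [0.4722 0.3009] yaw 0.19243644830635948 ends [0.3968 0.2862] [0.5414 0.3144] len 0.14731811980192125 w 0.037935050676509846
loupe c [ 0.3746 -0.2925] yaw 0.021457483865676048 ends [ 0.3621 -0.2928] [ 0.3872 -0.2923] len 0.02507895348112719 w 0.0024511156121953927
loupeS c [ 0.4169 -0.3049] yaw 0.08242653377107864 ends [ 0.3597 -0.3096] [ 0.4775 -0.2999] len 0.11821448361589199 w 0.0188344390228396
mat c [0.474  0.3032] yaw 0.17732718534838438 ends [0.3887 0.2879] [0.5614 0.3189] len 0.17541515301331226 w 0.09596360855111968
1.7
```

```bash
cat > go.py <<'E'
import sys
from h import *
# go.py x y z yaw : total tool-frame offset (cm) and roll, roll done last
def tool_yaw(s): 
    X=R.from_rotvec(s['orientation']).as_matrix()[:,0]; return np.arctan2(X[1],X[0])
if __name__=='__main__':
    a=list(map(float,sys.argv[1:])); s=robot.read_state(); Rm=R.from_rotvec(s['orientation']).as_matrix()
    d=Rm.T@(np.array(a[:3])-s['tool_pos'])*100
    y=tool_yaw(s); print('tcp',np.round(s['tool_pos'],4),'yaw',round(y,4),'offset cm',np.round(d,2),'roll',round((y-a[3]+np.pi/2)%np.pi-np.pi/2,4),'t',s['t'],'op',s['opening'],'q',np.round(s['q'],2),'tilt',np.round(Rm[:,2],4),'F',np.round(s['force'],2))
E
python3 go.py .45 -.10 .28 .195
```

```text
tcp [ 0.1801 -0.5724  0.1977] yaw 0.3047 offset cm [ 39.92 -36.96  -8.24] roll 0.1097 t 1.7 op 0.09309802473685629 q [-1.35  0.13  1.49  0.    1.52 -0.09] tilt [ 0. -0. -1.] F [-0.72  0.21 -0.95]
```

Emit:
{"api": "step_arm", "payload": {
  "deltas": [
    {"offset":[3.33,-3.08,-0.69],"roll":0},
    {"offset":[3.33,-3.08,-0.69],"roll":0},
    {"offset":[3.33,-3.08,-0.69],"roll":0},
    {"offset":[3.33,-3.08,-0.69],"roll":0},
    {"offset":[3.33,-3.08,-0.69],"roll":0},
    {"offset":[3.33,-3.08,-0.69],"roll":0},
    {"offset":[3.33,-3.08,-0.69],"roll":0},
    {"offset":[3.33,-3.08,-0.69],"roll":0},
    {"offset":[3.33,-3.08,-0.69],"roll":0},
    {"offset":[3.33,-3.08,-0.69],"roll":0},
    {"offset":[3.33,-3.08,-0.69],"roll":0},
    {"offset":[3.33,-3.08,-0.69],"roll":0.11}
  ]
}}

```text
t: 3.2
tool_pos: [0.4509, -0.0985, 0.2809]
orientation: [3.127, 0.302, 0.001]
force: [0.6, -0.6, 0.1]
opening: 0.0932
```

```bash
python3 - <<'E'
from h import *
np.set_printoptions(precision=4,suppress=True)
W=cams.read_camera('wrist');save(W,'w1.png')
np.savez('w1.npz',**{k:np.array(W[k]) for k in('fx','fy','cx','cy','k1','extrinsics')})
E=np.array(W['extrinsics']);print('cam',-E[:3,:3].T@E[:3,3],E[2,:3])
for t in('nail','pointer','gauge','finger_square'):
    for d in cams.pinpoint(W,t)[:3]: print(t,d['xy'],d['score'])
print(proj(W,[.579,-.082,.053]))
E
python3 go.py .467 .298 .12 .195
```

```text
cam [ 0.5314 -0.0818  0.4687] [-0.2917 -0.057  -0.9548]
nail [328.7, 84.0] 0.69
nail [77.0, 73.3] 0.48
pointer [336.9, 22.7] 0.65
gauge [337.4, 20.5] 0.75
finger_square [329.8, 77.0] 0.89
[328.2802  81.0044]
tcp [ 0.4501 -0.1001  0.2803] yaw 0.1968 offset cm [  9.45 -38.71  16.02] roll 0.0018 t 3.45 op 0.09284515832696552 q [-0.33 -0.27  1.72 -0.    1.69  1.04] tilt [-4.e-04 -3.e-04 -1.e+00] F [-0.05 -1.12 -0.47]
```

View pics/w1.png

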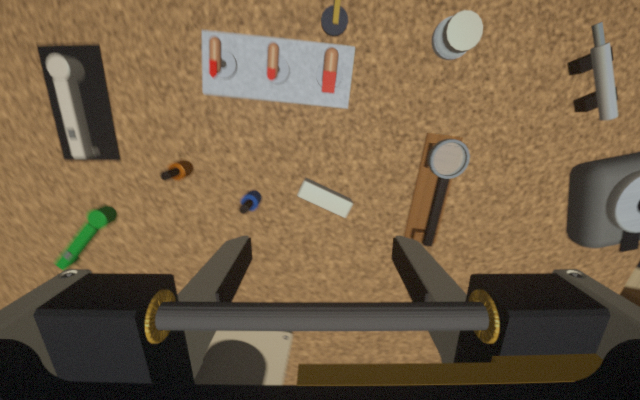

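The wrist view shows the square nail at (329,82), the lamp head at (62,67) and the loupe on its rest at (440,190). Next I move above the lamp.

Emit:
{"api": "step_arm", "payload": {
  "deltas": [
    {"offset":[1.05,-4.3,1.45],"roll":0},
    {"offset":[1.05,-4.3,1.45],"roll":0},
    {"offset":[1.05,-4.3,1.45],"roll":0},
    {"offset":[1.05,-4.3,1.45],"roll":0},
    {"offset":[1.05,-4.3,1.45],"roll":0},
    {"offset":[1.05,-4.3,1.45],"roll":0},
    {"offset":[1.05,-4.3,1.45],"roll":0},
    {"offset":[1.05,-4.3,1.45],"roll":0},
    {"offset":[1.05,-4.3,1.45],"roll":0},
    {"offset":[0,0,0],"roll":0}
  ]
}}

```text
t: 4.7
tool_pos: [0.4673, 0.2985, 0.1478]
orientation: [3.125, 0.309, -0.005]
force: [-0.1, -1.5, -0.9]
opening: 0.0927
```

```bash
python3 - <<'E'
from h import *
np.set_printoptions(precision=4,suppress=True)
# nail from w1
z=np.load('w1.npz');p={k:z[k] for k in z.files};im=cv2.imread('pics/w1.png')[:,:,::-1].astype(int)
m=((im[...,0]>110)&(im[...,0]>2*im[...,1])&(im[...,0]>2*im[...,2]));m[:,:318]=0;m[:,345:]=0;m[:60]=0;m[100:]=0
c=np.argwhere(m).mean(0)[::-1];print('nail w1',c,m.sum(),atz(p,c,.053))
W=cams.read_camera('wrist');save(W,'w2.png')
H=cv2.cvtColor(W['pixels'],cv2.COLOR_RGB2HSV)
M=cv2.inRange(H,(0,0,100),(180,90,255));M[250:]=0
n,l,st,cc=cv2.connectedComponentsWithStats(M)
for i in range(1,n):
    if st[i,4]>300: print(st[i],cc[i])
for t in('lamp_window','lamp_handle','lamp_mat'):
    for d in cams.pinpoint(W,t)[:2]: print(t,d['xy'],d['score'],atz(W,d['xy'],dict(lamp_window=.003,lamp_handle=.027,lamp_mat=0)[t]))
for d in cams.silhouettes(W,'cure_lamp')[:1]:
    q=np.argwhere(d['mask'])[:,::-1];Q=np.array([atz(W,a,.033)[:2] for a in q]);c=Q.mean(0);u=np.linalg.svd(Q-c,full_matrices=False)[2][0];u*=np.sign(u[0]);t=(Q-c)@u
    print('mask yaw',np.arctan2(u[1],u[0]),c+u*t.max(),c+u*t.min(),len(q))
E
python3 go.py .467 .298 .008 .195
```

```text
nail w1 [328.4435  81.1046] 239 [ 0.5789 -0.0822  0.053 ]
[   5   32  195  218 4538] [116.7263 131.7367]
[    0    62   156   188 19019] [ 62.4697 176.5098]
[ 486   90  154   96 9301] [562.2735 138.5077]
[ 306  121   34  129 2767] [322.5725 180.6039]
lamp_window [321.2, 133.6] 0.98 [0.5278 0.3119 0.003 ]
lamp_window [322.3, 308.4] 0.98 [0.2894 0.2629 0.003 ]
lamp_handle [289.6, 341.0] 0.71 [0.2456 0.3006 0.027 ]
lamp_handle [320.8, 191.7] 0.65 [0.4653 0.2999 0.027 ]
lamp_mat [319.2, 182.4] 0.96 [0.4694 0.3028 0.    ]
mask yaw -0.5643881784913048 [0.3232 0.2534] [0.1854 0.3406] 1296
tcp [0.4689 0.2967 0.1506] yaw 0.1931 offset cm [-0.18 -0.16 14.26] roll -0.0019 t 4.95 op 0.09278622414129424 q [ 0.47  0.03  1.68 -0.    1.43  1.85] tilt [ 1.e-03  1.e-04 -1.e+00] F [ 0.07 -0.64  0.18]
```

View pics/w2.png

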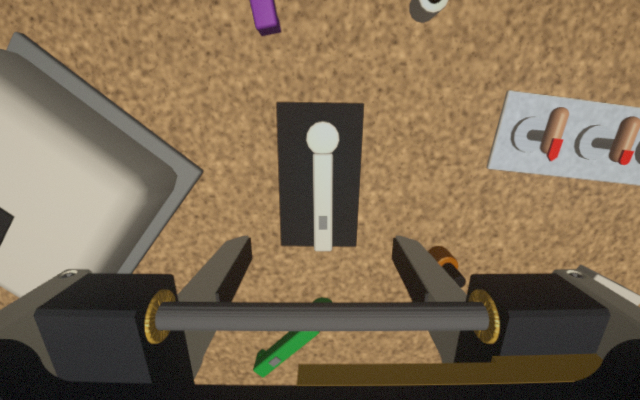

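The lamp is directly under the gripper, with its head at (322,137) and its bar vertical to (323,247). I descend and grip.

Emit:
{"api": "step_arm", "payload": {
  "deltas": [
    {"offset":[-0.1,-0.1,3.0],"roll":0},
    {"offset":[0,0,3.5],"roll":0},
    {"offset":[0,0,3.5],"roll":0},
    {"offset":[0,0,2.5],"roll":0},
    {"offset":[0,0,1.5],"roll":0},
    {"offset":[0,0,0],"roll":0},
    {"offset":[0,0,0],"roll":0}
  ],
  "fingers": 6
}}

```text
t: 5.82
tool_pos: [0.4681, 0.2991, 0.0114]
orientation: [-3.126, -0.305, -0.003]
force: [0.3, 0.7, -0.2]
opening: 0.06
```

```bash
python3 go.py .467 .299 .008 .195
```

```text
tcp [0.4681 0.2991 0.0114] yaw 0.1945 offset cm [-0.11 -0.01  0.34] roll -0.0005 t 5.825 op 0.060017126636947464 q [ 0.48  0.18  1.79 -0.    1.17  1.85] tilt [ 1.9e-03  9.0e-04 -1.0e+00] F [ 0.27  0.7  -0.19]
```

Emit:
{"api": "step_arm", "payload": {
  "deltas": [
    {"offset":[0,0,0.1]},
    {"offset":[0,0,0]},
    {"offset":[0,0,0]},
    {"offset":[0,0,0]},
    {"offset":[0,0,0]},
    {"offset":[0,0,0]}
  ],
  "fingers": 0,
  "grip_force": 30
}}

```text
schema error: expected keys offset, roll
```

Emit:
{"api": "step_arm", "payload": {
  "deltas": [
    {"offset":[0,0,0.1],"roll":0},
    {"offset":[0,0,0],"roll":0},
    {"offset":[0,0,0],"roll":0},
    {"offset":[0,0,0],"roll":0},
    {"offset":[0,0,0],"roll":0},
    {"offset":[0,0,0],"roll":0}
  ],
  "fingers": 0,
  "grip_force": 30
}}

```text
t: 6.58
tool_pos: [0.467, 0.2989, 0.009]
orientation: [3.127, 0.305, 0.0]
force: [-0.3, -0.7, 1.1]
opening: 0.0216
```

```bash
python3 - <<'E'
from h import *
s=robot.read_state();print(s['opening'],s['force'],s['tool_pos'],s['t'])
W=cams.read_camera('wrist');save(W,'w3.png')
for d in cams.pinpoint(W,'lamp_window')[:2]: print(d['xy'],d['score'],atz(W,d['xy'],.003))
# where does head top centre project, expected
print([proj(W,[.527,.311,z]) for z in(.003,.033)])
E
```

```text
0.021550575825025217 [-0.25034873 -0.71655605  1.13973176] [0.46699462 0.29891111 0.00901752] 6.575
[322.8, 150.4] 0.78 [0.52526049 0.31047661 0.003     ]
[array([322.54632644, 147.75449223]), array([322.70115968, 153.38440933])]
```

Gripped at an opening of 21.6 mm, as expected. Lifting.

Emit:
{"api": "step_arm", "payload": {
  "deltas": [
    {"offset":[0,0,-1],"roll":0},
    {"offset":[0,0,-2.5],"roll":0},
    {"offset":[0,0,-3.5],"roll":0},
    {"offset":[0,0,-3],"roll":0},
    {"offset":[0,0,-2],"roll":0},
    {"offset":[0,0,0],"roll":0}
  ]
}}

```text
t: 7.42
tool_pos: [0.4681, 0.2995, 0.1309]
orientation: [-3.125, -0.305, -0.005]
force: [-0.2, -0.8, -2.5]
opening: 0.0214
```

Emit:
{"api": "step_arm", "payload": {
  "deltas": [
    {"offset":[-0.1,1.8,0],"roll":0},
    {"offset":[-0.2,3.6,0],"roll":0},
    {"offset":[-0.25,4.2,0],"roll":0},
    {"offset":[-0.25,4.2,0],"roll":0},
    {"offset":[-0.25,4.2,0],"roll":0},
    {"offset":[-0.25,4.2,0],"roll":0},
    {"offset":[-0.25,4.2,0],"roll":0},
    {"offset":[-0.25,4.2,0],"roll":0},
    {"offset":[-0.25,4.2,0],"roll":0},
    {"offset":[-0.2,3.2,0],"roll":0},
    {"offset":[-0.1,1.6,0],"roll":0},
    {"offset":[0,0,0],"roll":0}
  ]
}}

```text
t: 8.93
tool_pos: [0.5197, -0.0948, 0.1279]
orientation: [-3.126, -0.303, 0.003]
force: [-0.5, 0.8, -1.7]
opening: 0.0214
```

```bash
cat > look.py <<'E'
from h import *
import sys
np.set_printoptions(precision=4,suppress=True)
tag=sys.argv[1];things=sys.argv[2:]
for c in('wrist','top','side'):
    p=cams.read_camera(c);save(p,f'{tag}_{c}.png')
    for t in things:
        o=None
        ds=cams.pinpoint(p,t)[:2]
        print(c,t,[(np.round(d['xy'],1),round(d['score'],2)) for d in ds])
E
python3 look.py hov lamp_window nail; python3 go.py .520 -.094 .079 .195
```

```text
wrist lamp_window [(array([323.5, 151.1]), 0.93), (array([ 31.4, 297.7]), 0.55)]
wrist nail [(array([324.3, 140.7]), 0.78)]
top lamp_window [(array([167.7, 118. ]), 0.71), (array([226. , 286.9]), 0.68)]
top nail [(array([360.8, 173.8]), 0.45), (array([443.6, 200.7]), 0.31)]
side lamp_window [(array([367.4, 215. ]), 0.74)]
side nail [(array([363. , 235.4]), 0.93)]
tcp [ 0.5207 -0.0936  0.1291] yaw 0.1958 offset cm [-0.07  0.03  5.01] roll 0.0008 t 9.375 op 0.021259040288714948 q [-0.27 -0.02  1.77  0.    1.39  1.1 ] tilt [ 2.e-04  0.e+00 -1.e+00] F [ 0.18  0.14 -1.12]
```

Emit:
{"api": "step_arm", "payload": {
  "deltas": [
    {"offset":[0,0,1.5],"roll":0},
    {"offset":[0,0,1.5],"roll":0},
    {"offset":[0,0,1.2],"roll":0},
    {"offset":[0,0,0.6],"roll":0},
    {"offset":[0,0,0],"roll":0}
  ]
}}

```text
t: 10.0
tool_pos: [0.5201, -0.094, 0.0802]
orientation: [-3.126, -0.305, 0.002]
force: [-0.4, 0.2, -1.3]
opening: 0.0216
```

```bash
python3 - <<'E'
from h import *
np.set_printoptions(precision=4,suppress=True)
ims=[]
for c,f in(('top',(362,165)),('side',(362,228)),('wrist',(323,145))):
    p=cams.read_camera(c);save(p,'d_'+c+'.png')
    for X in([.579,-.082,.053],[.579,-.082,.0745],[.579,-.082,.1045]): print(c,X,proj(p,X))
    im=p['pixels'][:,:,::-1];w=35 if c!='wrist' else 70
    x,y=f;ims.append(cv2.resize(im[y-w:y+w,x-w:x+w],(266,266),interpolation=cv2.INTER_CUBIC))
cv2.imwrite('pics/d3.png',np.hstack(ims))
E
python3 go.py .520 -.094 .079 .195
```

```text
top [0.579, -0.082, 0.053] [362.4941 172.3515]
top [0.579, -0.082, 0.0745] [363.5485 170.9335]
top [0.579, -0.082, 0.1045] [365.0832 168.8694]
side [0.579, -0.082, 0.053] [361.7   238.311]
side [0.579, -0.082, 0.0745] [362.2945 231.4778]
side [0.579, -0.082, 0.1045] [363.1552 221.5641]
wrist [0.579, -0.082, 0.053] [321.7729 146.9758]
wrist [0.579, -0.082, 0.0745] [321.7902 150.2823]
wrist [0.579, -0.082, 0.1045] [321.8217 156.2828]
tcp [ 0.5211 -0.0943  0.0815] yaw 0.1947 offset cm [-0.1  -0.05  0.25] roll -0.0003 t 10.15 op 0.02126679271565828 q [-0.28  0.03  1.81  0.    1.3   1.1 ] tilt [ 1.e-03 -3.e-04 -1.e+00] F [-0.31 -0.07 -2.88]
```

View pics/d3.png

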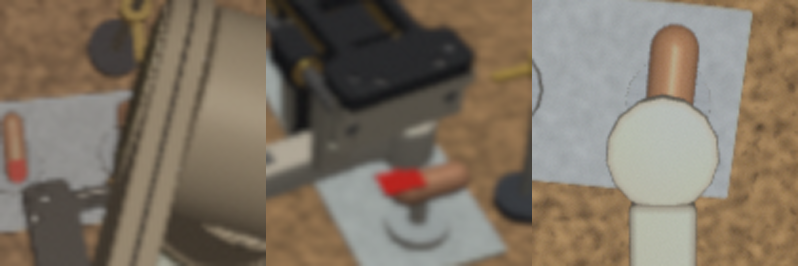

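```bash
python3 - <<'E'
from h import *
im=cv2.imread('pics/d_side.png');c=cv2.resize(im[212:257,335:395],None,fx=12,fy=12,interpolation=cv2.INTER_CUBIC)
p=cams.read_camera('side')
for z,col,dx in((.053,(0,255,255),0),(.0745,(0,255,0),0),(.1045,(255,255,0),0)):
    pts=[]
    for a in np.linspace(0,2*np.pi,40):
        r=.018 if z>.06 else .009
        q=proj(p,[.579+r*np.cos(a),-.082+r*np.sin(a),z]);pts.append(((q-[335,212])*12+6).astype(int))
    cv2.polylines(c,[np.array(pts)],True,col,1)
cv2.imwrite('pics/d4.png',c)
E
```

```text
(no output)
```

View pics/d4.png

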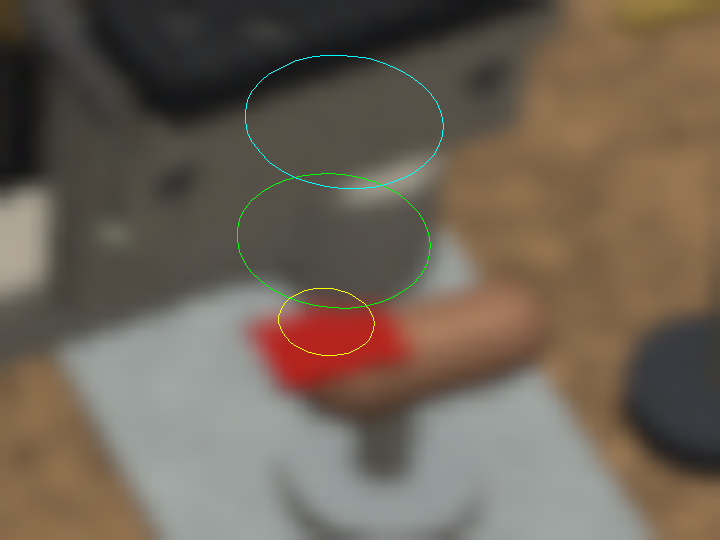

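The lamp's window is about (0.579,-0.082,0.075), directly over the nail. I lower it 2 mm and hold still for about 2.9 s.

Emit:
{"api": "step_arm", "payload": {
  "deltas": [
    {"offset":[0,0,0.2],"roll":0},
    {"offset":[0,0,0],"roll":0},
    {"offset":[0,0,0],"roll":0},
    {"offset":[0,0,0],"roll":0},
    {"offset":[0,0,0],"roll":0},
    {"offset":[0,0,0],"roll":0},
    {"offset":[0,0,0],"roll":0},
    {"offset":[0,0,0],"roll":0},
    {"offset":[0,0,0],"roll":0},
    {"offset":[0,0,0],"roll":0},
    {"offset":[0,0,0],"roll":0},
    {"offset":[0,0,0],"roll":0}
  ]
}}

```text
t: 11.7
tool_pos: [0.5206, -0.0942, 0.0789]
orientation: [-3.127, -0.305, -0.0]
force: [-0.0, 1.0, -1.6]
opening: 0.0214
```

Emit:
{"api": "step_arm", "payload": {
  "deltas": [
    {"offset":[0,0,0],"roll":0},
    {"offset":[0,0,0],"roll":0},
    {"offset":[0,0,0],"roll":0},
    {"offset":[0,0,0],"roll":0},
    {"offset":[0,0,0],"roll":0},
    {"offset":[0,0,0],"roll":0},
    {"offset":[0,0,0],"roll":0},
    {"offset":[0,0,0],"roll":0},
    {"offset":[0,0,0],"roll":0},
    {"offset":[0,0,0],"roll":0},
    {"offset":[0,0,0],"roll":0},
    {"offset":[0,0,0],"roll":0}
  ]
}}

```text
t: 13.2
tool_pos: [0.5206, -0.0942, 0.0789]
orientation: [-3.127, -0.305, 0.0]
force: [-0.6, 0.5, -1.6]
opening: 0.0214
```

Emit:
{"api": "step_arm", "payload": {
  "deltas": [
    {"offset":[0,0,-1.2],"roll":0},
    {"offset":[0,0,-1.6],"roll":0},
    {"offset":[0,0,-1.6],"roll":0},
    {"offset":[0,0,-0.6],"roll":0},
    {"offset":[0,0,0],"roll":0}
  ]
}}

```text
t: 13.82
tool_pos: [0.5211, -0.0943, 0.1298]
orientation: [3.126, 0.305, 0.002]
force: [0.0, 0.3, -2.2]
opening: 0.0213
```

```bash
python3 go.py .467 .299 .131 .195
```

```text
tcp [ 0.5211 -0.0943  0.1298] yaw 0.1948 offset cm [  2.31 -39.63  -0.14] roll -0.0002 t 13.825 op 0.0212912480964264 q [-0.28 -0.02  1.77  0.    1.39  1.1 ] tilt [ 1.5e-03 -4.0e-04 -1.0e+00] F [ 0.01  0.28 -2.2 ]
```

Emit:
{"api": "step_arm", "payload": {
  "deltas": [
    {"offset":[0.1,-1.6,0],"roll":0},
    {"offset":[0.2,-3.2,0],"roll":0},
    {"offset":[0.25,-4.2,0],"roll":0},
    {"offset":[0.25,-4.2,0],"roll":0},
    {"offset":[0.25,-4.2,0],"roll":0},
    {"offset":[0.25,-4.2,0],"roll":0},
    {"offset":[0.25,-4.2,0],"roll":0},
    {"offset":[0.25,-4.2,0],"roll":0},
    {"offset":[0.25,-4.2,0],"roll":0},
    {"offset":[0.2,-3.6,0],"roll":0},
    {"offset":[0.1,-1.8,0],"roll":0},
    {"offset":[0,0,0],"roll":0}
  ]
}}

```text
t: 15.32
tool_pos: [0.4661, 0.2997, 0.1283]
orientation: [3.126, 0.309, -0.002]
force: [-0.9, -0.0, -1.6]
opening: 0.0215
```

Emit:
{"api": "step_arm", "payload": {
  "deltas": [
    {"offset":[0,0,1.5],"roll":0},
    {"offset":[0,0,3],"roll":0},
    {"offset":[0,0,3],"roll":0},
    {"offset":[0,0,2.5],"roll":0},
    {"offset":[0,0,1],"roll":0},
    {"offset":[0,0,0.6],"roll":0},
    {"offset":[0,0,0.3],"roll":0},
    {"offset":[0,0,0],"roll":0},
    {"offset":[0,0,0],"roll":0}
  ]
}}

```text
t: 16.45
tool_pos: [0.4675, 0.2992, 0.0107]
orientation: [-3.126, -0.306, -0.002]
force: [0.2, 0.4, -0.8]
opening: 0.0211
```

```bash
python3 go.py .467 .299 .009 .195
```

```text
tcp [0.4675 0.2992 0.0107] yaw 0.1949 offset cm [-0.06  0.01  0.17] roll -0.0001 t 16.45 op 0.02105164091128257 q [ 0.48  0.18  1.79 -0.    1.17  1.85] tilt [ 1.2e-03  6.0e-04 -1.0e+00] F [ 0.24  0.41 -0.84]
```

Emit:
{"api": "step_arm", "payload": {
  "deltas": [
    {"offset":[0,0,0.1],"roll":0},
    {"offset":[0,0,0],"roll":0}
  ]
}}

```text
t: 16.7
tool_pos: [0.467, 0.299, 0.009]
orientation: [-3.127, -0.306, -0.0]
force: [-0.0, -0.2, -1.3]
opening: 0.0214
```

Emit:
{"api": "step_arm", "payload": {
  "deltas": [
    {"offset":[0,0,0],"roll":0},
    {"offset":[0,0,0],"roll":0},
    {"offset":[0,0,0],"roll":0},
    {"offset":[0,0,0],"roll":0}
  ],
  "fingers": 6
}}

```text
t: 17.2
tool_pos: [0.467, 0.2989, 0.009]
orientation: [-3.127, -0.306, -0.0]
force: [-0.6, 0.6, -0.4]
opening: 0.0564
```

Emit:
{"api": "step_arm", "payload": {
  "deltas": [
    {"offset":[0,0,-1.5],"roll":0},
    {"offset":[0,0,-3],"roll":0},
    {"offset":[0,0,-4],"roll":0},
    {"offset":[0,0,-4],"roll":0},
    {"offset":[0,0,-4],"roll":0},
    {"offset":[0,0,-2],"roll":0},
    {"offset":[0,0,0],"roll":0}
  ]
}}

```text
t: 18.08
tool_pos: [0.468, 0.2994, 0.1959]
orientation: [-3.125, -0.305, -0.005]
force: [0.5, 0.8, -0.3]
opening: 0.0602
```

```bash
python3 - <<'E'
from h import *
np.set_printoptions(precision=4,suppress=True)
W=cams.read_camera('wrist');save(W,'w5.png')
for t,z in(('lamp_window',.003),('lamp_handle',.027),('lamp_mat',0)):
    for d in cams.pinpoint(W,t)[:2]: print(t,d['xy'],d['score'],atz(W,d['xy'],z))
E
python3 go.py .425 -.298 .19 .1
python3 m.py | grep -E 'lamp|loupe'
```

```text
lamp_window [321.6, 287.9] 0.88 [0.2929 0.2661 0.003 ]
lamp_window [323.9, 137.0] 0.65 [0.5231 0.3084 0.003 ]
lamp_handle [320.1, 185.6] 0.73 [0.4622 0.3015 0.027 ]
lamp_handle [294.3, 322.1] 0.67 [0.2398 0.299  0.027 ]
lamp_mat [319.0, 175.6] 0.78 [0.4696 0.3047 0.    ]
lamp_mat [321.1, 183.5] 0.61 [0.459  0.2996 0.    ]
tcp [0.4659 0.2983 0.1916] yaw 0.1948 offset cm [-15.55  57.71   0.27] roll 0.0948 t 18.275 op 0.0600608573862172 q [0.48 0.01 1.62 0.   1.51 1.85] tilt [-0.0032 -0.0016 -1.    ] F [-0.47  0.59 -0.42]
lamp c [0.4236 0.3269] yaw 0.4559824270539931 ends [0.3729 0.302 ] [0.4834 0.3562] len 0.1230789742382199 w 0.016377487900401562
lampS c [0.4724 0.3022] yaw 0.19335025091803498 ends [0.3965 0.2873] [0.5434 0.3161] len 0.14961481279758598 w 0.0379694700807814
loupe c [ 0.3746 -0.2925] yaw 0.021457483865676048 ends [ 0.3621 -0.2928] [ 0.3872 -0.2923] len 0.02507895348112719 w 0.0024511156121953927
loupeS c [ 0.4168 -0.3048] yaw 0.08211709145478067 ends [ 0.3597 -0.3095] [ 0.4775 -0.2998] len 0.11821351153560958 w 0.018980571362861742
```

View pics/w5.png

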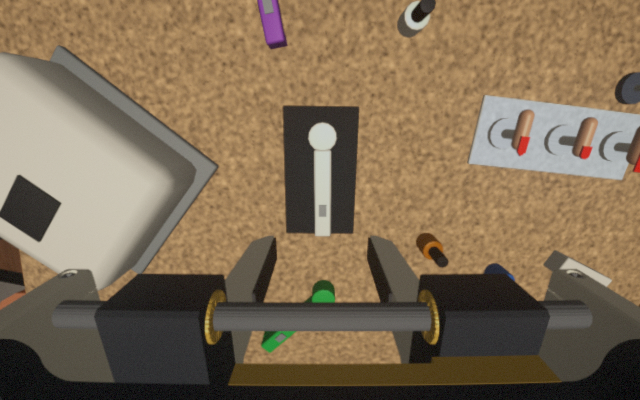

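The lamp lies flat on its mat, head (322,137) to handle end (322,235). Next is the loupe.

Emit:
{"api": "step_arm", "payload": {
  "deltas": [
    {"offset":[-1.3,4.8,0],"roll":0},
    {"offset":[-1.3,4.8,0],"roll":0},
    {"offset":[-1.3,4.8,0],"roll":0},
    {"offset":[-1.3,4.8,0],"roll":0},
    {"offset":[-1.3,4.8,0],"roll":0},
    {"offset":[-1.3,4.8,0],"roll":0},
    {"offset":[-1.3,4.8,0],"roll":0},
    {"offset":[-1.3,4.8,0],"roll":0},
    {"offset":[-1.3,4.8,0],"roll":0},
    {"offset":[-1.3,4.8,0],"roll":0},
    {"offset":[-1.3,4.8,0],"roll":0},
    {"offset":[-1.3,4.8,2],"roll":0.1}
  ]
}}

```text
t: 19.88
tool_pos: [0.4258, -0.2987, 0.1746]
orientation: [3.137, 0.146, 0.003]
force: [1.8, -0.3, 1.0]
opening: 0.0601
```

```bash
python3 - <<'E'
from h import *
np.set_printoptions(precision=4,suppress=True)
W=cams.read_camera('wrist');save(W,'w6.png')
for t,z in(('loupe_lens',.032),('loupe_handle',.032),('loupe_rest',0)):
    for d in cams.pinpoint(W,t)[:2]: print(t,np.round(d['xy'],1),d['score'],atz(W,d['xy'],z))
H=cv2.cvtColor(W['pixels'],cv2.COLOR_RGB2HSV);M=cv2.inRange(H,(0,0,0),(180,255,50));M[:,:280]=0;M[:,370:]=0;M[236:]=0
n,l,st,cc=cv2.connectedComponentsWithStats(M)
for i in range(1,n):
    if st[i,4]>150:
        q=np.argwhere(l==i)[:,::-1];Q=np.array([atz(W,a,.039)[:2] for a in q]);c=Q.mean(0);u=np.linalg.svd(Q-c,full_matrices=False)[2][0];u*=np.sign(u[0]);t=(Q-c)@u
        print(st[i],np.arctan2(u[1],u[0]),c,c+u*t.min(),c+u*t.max())
E
python3 go.py .425 -.298 .013 .1
```

```text
loupe_handle [319.  186.7] 0.58 [ 0.4248 -0.2949  0.032 ]
loupe_rest [318.8 163.6] 0.65 [ 0.4479 -0.2924  0.    ]
tcp [ 0.4244 -0.2963  0.1724] yaw 0.0934 offset cm [ 0.08  0.21 15.94] roll -0.0066 t 20.075 op 0.05995463068510634 q [-0.71 -0.08  1.75  0.    1.48  0.77] tilt [-0.0023  0.0024 -1.    ] F [-0.56 -0.02  0.33]
```

View pics/w6.png

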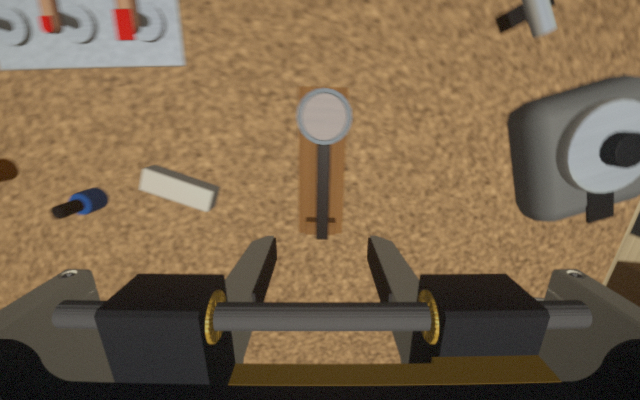

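```bash
python3 - <<'E'
from h import *
np.set_printoptions(precision=4,suppress=True)
W=cams.read_camera('wrist')
a=atz(W,[324,116],.039)[:2];b=atz(W,[322,238],.039)[:2];d=a-b;L=np.linalg.norm(d);u=d/L
print(a,b,L,np.arctan2(d[1],d[0]),'grip',a-u*.085)
E
python3 go.py .425 -.298 .0132 .1
```

```text
[ 0.506  -0.2902] [ 0.3591 -0.3017] 0.14733964126769566 0.07864912764807015 grip [ 0.4212 -0.2968]
tcp [ 0.425  -0.2958  0.1732] yaw 0.0949 offset cm [-1.0e-02  2.4e-01  1.6e+01] roll -0.0051 t 20.125 op 0.059585472651112144 q [-0.71 -0.08  1.75  0.    1.48  0.77] tilt [-0.0012  0.0016 -1.    ] F [-0.95 -0.55 -0.05]
```

Emit:
{"api": "step_arm", "payload": {
  "deltas": [
    {"offset":[-0.25,0.13,2],"roll":0.015},
    {"offset":[0,0,4],"roll":0},
    {"offset":[0,0,4],"roll":0},
    {"offset":[0,0,3.5],"roll":0},
    {"offset":[0,0,1.7],"roll":0},
    {"offset":[0,0,0.8],"roll":0},
    {"offset":[0,0,0],"roll":0},
    {"offset":[0,0,0],"roll":0}
  ]
}}

```text
t: 21.12
tool_pos: [0.424, -0.2987, 0.0154]
orientation: [3.137, 0.125, 0.003]
force: [-0.0, 0.2, 0.0]
opening: 0.06
```

```bash
python3 go.py .4225 -.2972 .0132 .08
```

```text
tcp [ 0.424  -0.2987  0.0154] yaw 0.0799 offset cm [-0.14 -0.16  0.22] roll -0.0001 t 21.125 op 0.05999754299630126 q [-0.71  0.08  1.89 -0.    1.17  0.78] tilt [ 0.0018 -0.0016 -1.    ] F [-0.03  0.18  0.03]
```

Emit:
{"api": "step_arm", "payload": {
  "deltas": [
    {"offset":[0,0,0],"roll":0},
    {"offset":[0,0,0],"roll":0}
  ]
}}

```text
t: 21.38
tool_pos: [0.4234, -0.2983, 0.0146]
orientation: [3.138, 0.125, 0.001]
force: [-0.4, -0.5, -0.7]
opening: 0.06
```

Emit:
{"api": "step_arm", "payload": {
  "deltas": [
    {"offset":[-0.1,-0.1,0.1],"roll":0},
    {"offset":[0,0,0],"roll":0},
    {"offset":[0,0,0],"roll":0},
    {"offset":[0,0,0],"roll":0},
    {"offset":[0,0,0],"roll":0},
    {"offset":[0,0,0],"roll":0},
    {"offset":[0,0,0],"roll":0}
  ],
  "fingers": 0,
  "grip_force": 40
}}

```text
t: 22.25
tool_pos: [0.422, -0.297, 0.0129]
orientation: [3.139, 0.125, 0.0]
force: [1.1, -0.2, 0.5]
opening: 0.0154
```

```bash
python3 - <<'E'
from h import *
np.set_printoptions(precision=4,suppress=True)
W=cams.read_camera('wrist');save(W,'w7.png')
for t,z in(('loupe_lens',.032),('loupe_handle',.032)):
    for d in cams.pinpoint(W,t)[:2]: print(t,np.round(d['xy'],1),d['score'],atz(W,d['xy'],z))
# ring circle
g=cv2.cvtColor(W['pixels'],cv2.COLOR_RGB2GRAY)
c=cv2.HoughCircles(g[60:240,240:400],cv2.HOUGH_GRADIENT,1,50,param1=100,param2=20,minRadius=20,maxRadius=60)
if c is not None:
    for k in c[0][:3]: print('circ',k+[240,60,0],atz(W,k[:2]+[240,60],.039))
E
python3 go.py .4225 -.2972 .0132 .08
```

```text
loupe_lens [323.8 111.9] 0.83 [ 0.5061 -0.2908  0.032 ]
loupe_handle [320.4 243.3] 0.76 [ 0.4227 -0.2954  0.032 ]
circ [320.5 107.5  46.9] [ 0.5082 -0.2888  0.039 ]
tcp [ 0.422  -0.297   0.0129] yaw 0.0798 offset cm [ 0.05  0.02 -0.03] roll -0.0002 t 22.4 op 0.0151467494850431 q [-0.71  0.08  1.9  -0.    1.17  0.78] tilt [ 0. -0. -1.] F [ 1.25 -0.14 -0.16]
```

Gripped at 15.4 mm, as expected. I lift and triangulate the pointer from two wrist views on either side.

Emit:
{"api": "step_arm", "payload": {
  "deltas": [
    {"offset":[0,0,-1],"roll":0},
    {"offset":[0,0,-2.5],"roll":0},
    {"offset":[0,0,-4],"roll":0},
    {"offset":[0,0,-4],"roll":0},
    {"offset":[0,0,-4],"roll":0},
    {"offset":[0,0,-4],"roll":0},
    {"offset":[0,0,-4],"roll":0},
    {"offset":[0,0,-3],"roll":0},
    {"offset":[0,0,-1.5],"roll":0},
    {"offset":[0,0,0],"roll":0}
  ]
}}

```text
t: 23.65
tool_pos: [0.4223, -0.2973, 0.2939]
orientation: [3.138, 0.125, 0.002]
force: [0.1, -0.1, -0.9]
opening: 0.0154
```

Emit:
{"api": "step_arm", "payload": {
  "deltas": [
    {"offset":[1.5,-1.8,0],"roll":0},
    {"offset":[2.5,-3,0],"roll":0},
    {"offset":[2.0,-2.5,0],"roll":0},
    {"offset":[1.5,-1.8,0],"roll":0},
    {"offset":[0,0,0],"roll":0},
    {"offset":[0,0,0],"roll":0},
    {"offset":[0,0,0],"roll":0},
    {"offset":[0,0,0],"roll":0}
  ]
}}

```text
t: 24.65
tool_pos: [0.4891, -0.2009, 0.2928]
orientation: [3.139, 0.124, -0.0]
force: [-0.3, 1.4, -1.3]
opening: 0.015
```

```bash
cat > wv.py <<'E'
from h import *
import sys,pickle
np.set_printoptions(precision=4,suppress=True)
W=cams.read_camera('wrist');save(W,'wv_%s.png'%sys.argv[1]);pickle.dump({k:W[k] for k in W},open('wv_%s.pkl'%sys.argv[1],'wb'))
for t in('pointer','nail','gauge','loupe_lens'):
    print(t,[(np.round(d['xy'],1),round(d['score'],2)) for d in cams.pinpoint(W,t)[:2]])
for X in([.632,-.077,.117],[.579,-.082,.053],[.667,-.0755,.195]): print(X,proj(W,X))
E
python3 wv.py A; python3 go.py .49 .0 .30 .08
```

```text
pointer [(array([230.5,  55.1]), 0.83)]
nail [(array([245.1, 104.2]), 0.59), (array([373. , 194.5]), 0.58)]
gauge [(array([249.8,  46.7]), 0.92)]
loupe_lens [(array([324.3, 112.9]), 0.56), (array([ 23.5, 121. ]), 0.33)]
[0.632, -0.077, 0.117] [227.6568  54.7378]
[0.579, -0.082, 0.053] [245.7773 104.0413]
[0.667, -0.0755, 0.195] [197.2544  -6.6681]
tcp [ 0.4894 -0.2005  0.293 ] yaw 0.0795 offset cm [  1.65 -19.98  -0.7 ] roll -0.0005 t 24.9 op 0.015224201567680761 q [-0.49 -0.08  1.53  0.    1.69  1.01] tilt [ 2.e-04 -1.e-04 -1.e+00] F [ 0.61 -0.5  -0.06]
```

Emit:
{"api": "step_arm", "payload": {
  "deltas": [
    {"offset":[0.16,-2,0],"roll":0},
    {"offset":[0.32,-4,0],"roll":0},
    {"offset":[0.32,-4,0],"roll":0},
    {"offset":[0.32,-4,0],"roll":0},
    {"offset":[0.32,-4,0],"roll":0},
    {"offset":[0.16,-2,0],"roll":0},
    {"offset":[0,0,0],"roll":0},
    {"offset":[0,0,0],"roll":0},
    {"offset":[0,0,0],"roll":0},
    {"offset":[0,0,0],"roll":0}
  ]
}}

```text
t: 26.15
tool_pos: [0.4895, -0.0003, 0.2929]
orientation: [3.139, 0.124, -0.0]
force: [-0.1, -0.4, -1.4]
opening: 0.0152
```

```bash
python3 wv.py B; python3 - <<'E'
import cv2,numpy as np
a=cv2.imread('pics/wv_A.png');b=cv2.imread('pics/wv_B.png')
c=lambda i,x,y:cv2.resize(i[y:y+120,x:x+80],None,fx=5,fy=5,interpolation=cv2.INTER_CUBIC)
cv2.imwrite('pics/ab.png',np.hstack([c(a,190,10),c(b,375,10)]))
E
```

```text
pointer [(array([395.2,  72.7]), 0.78)]
nail [(array([384.9, 116.5]), 0.98), (array([140.1, 130.4]), 0.34)]
gauge [(array([378.3,  59.2]), 0.75)]
loupe_lens [(array([323.6, 109.7]), 0.82)]
[0.632, -0.077, 0.117] [395.2379  69.2908]
[0.579, -0.082, 0.053] [382.1598 115.4766]
[0.667, -0.0755, 0.195] [421.241   13.4776]
```

View pics/ab.png

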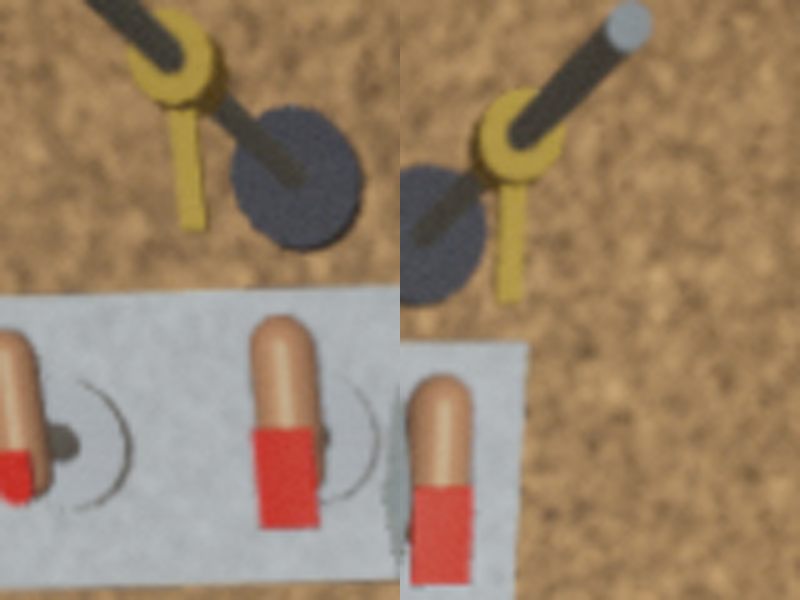

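```bash
python3 - <<'E'
from h import *
import pickle
np.set_printoptions(precision=4,suppress=True)
A=pickle.load(open('wv_A.pkl','rb'));B=pickle.load(open('wv_B.pkl','rb'))
print('ptr',tri([(A,[228.4,55.6]),(B,[396.4,69.8])]));print('nail',tri([(A,[246.9,105.2]),(B,[383,116.8])]))
print(atz(A,[246.9,105.2],.053),atz(B,[383,116.8],.053))
# brute nail corners/colour centroid
for p,x0 in((A,235),(B,370)):
    a=p['pixels'].astype(int);m=(a[...,0]>110)&(a[...,0]>2*a[...,1])&(a[...,0]>2*a[...,2]);m[:,:x0]=0;m[:,x0+26:]=0;m[:90]=0;m[132:]=0
    c=np.argwhere(m).mean(0)[::-1];print(c,m.sum(),atz(p,c,.053))
# collar hole/rod: rod axis from foot
# side-camera estimate with bias from nail
S=cams.read_camera('side');bias=np.array([362.41,240.28])-proj(S,[.579,-.082,.053])
for z in(.11,.115,.12,.125): print(z,proj(S,[.631,-.077,z])+bias,proj(S,[.667,-.0755,z])+bias)
print('rodtop',proj(S,[.667,-.0755,.195])+bias,'obs 404.6 181.4; tip 386.4 213.4; collar 400.4 210.1')
E
python3 go.py .4943 -.0888 .1 .08
```

```text
ptr (array([ 0.6312, -0.0782,  0.1181]), [np.float64(0.2011401634958902), np.float64(0.19759113507635268)])
nail (array([ 0.5774, -0.0836,  0.0527]), [np.float64(0.09628877006183274), np.float64(0.09511753648081275)])
[ 0.5775 -0.0836  0.053 ] [ 0.5772 -0.0835  0.053 ]
[246.8341 104.8018] 217 [ 0.5781 -0.0835  0.053 ]
[382.7857 116.4524] 210 [ 0.5777 -0.0831  0.053 ]
0.11 [385.5252 216.196 ] [400.3338 213.0678]
0.115 [385.7523 214.4924] [400.6139 211.3692]
0.12 [385.981  212.7758] [400.896  209.6579]
0.125 [386.2114 211.0461] [401.1801 207.9336]
rodtop [405.3807 182.3521] obs 404.6 181.4; tip 386.4 213.4; collar 400.4 210.1
tcp [4.895e-01 2.000e-04 2.929e-01] yaw 0.0795 offset cm [-0.23  8.91 19.29] roll -0.0005 t 26.45 op 0.014888423791823969 q [-0.1  -0.19  1.63  0.    1.7   1.39] tilt [-1.e-04  0.e+00 -1.e+00] F [ 1.    0.28 -1.42]
```

Pointer height is ≈ 0.118 m, with wrist triangulation (0.1181) and side camera (0.1183) agreeing. The nail is at ≈ (0.578,-0.083). I move over it and descend.

Emit:
{"api": "step_arm", "payload": {
  "deltas": [
    {"offset":[-0.1,1.5,0],"roll":0},
    {"offset":[-0.1,3,0],"roll":0},
    {"offset":[-0.1,3,0],"roll":0},
    {"offset":[0,1.5,0],"roll":0},
    {"offset":[0,0,1.5],"roll":0},
    {"offset":[0,0,3],"roll":0},
    {"offset":[0,0,3.5],"roll":0},
    {"offset":[0,0,3.5],"roll":0},
    {"offset":[0,0,3.5],"roll":0},
    {"offset":[0,0,2.5],"roll":0},
    {"offset":[0,0,1.4],"roll":0},
    {"offset":[0,0,0.5],"roll":0}
  ]
}}

```text
t: 27.95
tool_pos: [0.4931, -0.0889, 0.0979]
orientation: [-3.138, -0.126, 0.002]
force: [-0.1, 0.6, -1.0]
opening: 0.0151
```

Emit:
{"api": "step_arm", "payload": {
  "deltas": [
    {"offset":[0,0,0],"roll":0},
    {"offset":[0,0,0],"roll":0},
    {"offset":[0,0,0],"roll":0},
    {"offset":[0,0,0],"roll":0},
    {"offset":[0,0,0],"roll":0},
    {"offset":[0,0,0],"roll":0}
  ]
}}

```text
t: 28.7
tool_pos: [0.4937, -0.0897, 0.099]
orientation: [-3.139, -0.125, -0.0]
force: [-0.0, 0.5, -1.8]
opening: 0.0154
```

```bash
python3 wv.py C; python3 go.py .4933 -.0898 .0989 .08; python3 - <<'E'
from h import *
S=cams.read_camera('side')
w=cv2.imread('pics/wv_C.png');s=S['pixels'][:,:,::-1]
# predicted ring outline overlays
def ov(im,p,z,r,b=(0,0)):
    pts=[proj(p,[.578+r*np.cos(a),-.083+r*np.sin(a),z])+b for a in np.linspace(0,6.28,50)];return np.array(pts)
W=cams.read_camera('wrist')
def crop(im,x,y,ww,h,k,polys):
    c=cv2.resize(im[y:y+h,x:x+ww],None,fx=k,fy=k,interpolation=cv2.INTER_CUBIC)
    for q in polys: cv2.polylines(c,[((q-[x,y]+.5)*k).astype(int)],True,(0,255,0),1)
    return c
a=crop(w,245,20,150,220,2.6,[ov(w,W,.125,.031)])
b=crop(s,325,180,90,70,4.4,[ov(s,S,.118,.031,np.array([.5,2.0]))])
h=max(a.shape[0],b.shape[0]);f=lambda i:cv2.copyMakeBorder(i,0,h-i.shape[0],0,0,0)
cv2.imwrite('pics/fin.png',np.hstack([f(a),f(b)]))
E
```

```text
pointer [(array([321.4,   7.3]), 0.62)]
nail []
gauge [(array([322.4,  12.7]), 0.64)]
loupe_lens [(array([322.1, 109. ]), 0.68)]
[0.632, -0.077, 0.117] [320.0411   4.5496]
[0.579, -0.082, 0.053] [321.5572 111.3343]
[0.667, -0.0755, 0.195] [ 323.4351 -279.5192]
tcp [ 0.4936 -0.0896  0.0989] yaw 0.0798 offset cm [-0.04  0.01 -0.  ] roll -0.0002 t 28.95 op 0.015446971871494112 q [-0.28 -0.07  1.87  0.    1.34  1.21] tilt [-1.e-04  1.e-04 -1.e+00] F [ 0.53 -0.36 -0.9 ]
```

View pics/fin.png

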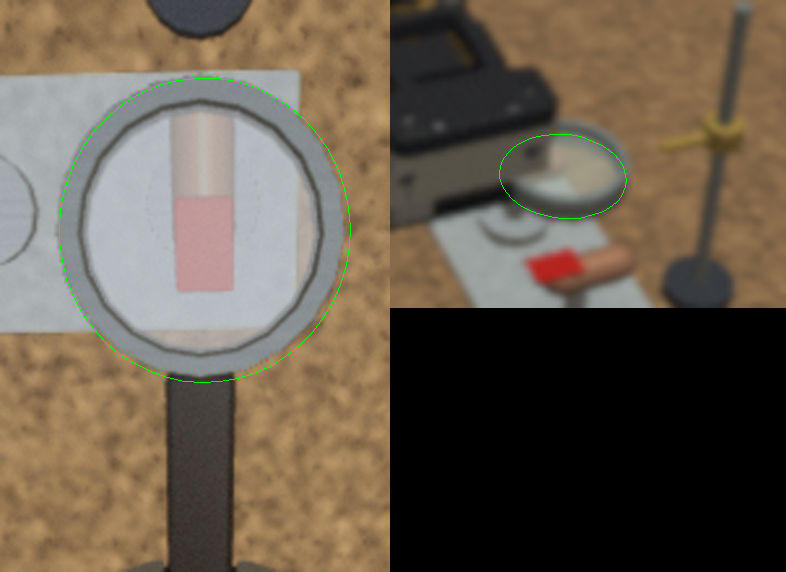

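```bash
python3 - <<'E'
from h import *
np.set_printoptions(precision=4,suppress=True)
a=cv2.imread('pics/w7.png',0);b=cv2.imread('pics/wv_C.png',0)
# handle/ring black parts move with the gripper: register ring via dark-inner-ring circle fit
for n,g in(('rest',a),('now',b)):
    v=g[50:190,250:400];m=(v<75).astype(np.uint8);k,l,st,c=cv2.connectedComponentsWithStats(m)
    for i in range(1,k):
        if st[i,4]>60: print(n,st[i][:5]+[250,50,0,0,0])
    h=cv2.HoughCircles(g[50:190,250:400],cv2.HOUGH_GRADIENT_ALT,1,5,param1=150,param2=.7,minRadius=35,maxRadius=65)
    print(n,None if h is None else h[0][:4]+[250,50,0])
S=cams.read_camera('side');s=S['pixels'][:,:,::-1];s0=cv2.imread('pics/side0.png')
def ring(x,y,z,r,bb):return np.array([proj(S,[x+r*np.cos(t),y+r*np.sin(t),z])+bb for t in np.linspace(0,6.28,60)])
def crop(im,x,y,w,h,k,polys):
    c=cv2.resize(im[y:y+h,x:x+w],None,fx=k,fy=k,interpolation=cv2.INTER_CUBIC)
    for q,col in polys: cv2.polylines(c,[((q-[x,y]+.5)*k).astype(int)],True,col,1)
    return c
bb=np.array([.5,2.0]);G=(0,255,0);Y=(0,255,255);z0=np.zeros(2)
A=crop(s,335,185,80,60,10,[(ring(.578,-.083,.125,.031,bb),G),(ring(.578,-.083,.111,.031,bb),Y),(ring(.631,-.078,.118,.001,bb),G),(ring(.667,-.0755,.195,.004,bb),G)])[:330]
B=crop(s0,330,312,60,45,6,[(ring(.507,-.290,.039,.031,z0),G),(ring(.507,-.290,.025,.031,z0),Y)])
C=crop(s0,350,228,36,24,12,[(ring(.578,-.083,.053,.009,z0),G),(ring(.578,-.083,.053,.009,bb),Y)])
h=270;f=lambda i:cv2.copyMakeBorder(i[:h],0,max(0,h-i.shape[0]),0,0,0)
r=np.hstack([f(B),f(C)]);r=r[:,:800]
r=cv2.copyMakeBorder(r,0,0,0,800-r.shape[1],0)
cv2.imwrite('pics/fin2.png',np.vstack([A,r]))
E
```

```text
rest [308 164  28  26 682]
rest [[320.     108.      47.4482]
 [320.     108.      56.0546]]
now [309 164  27  26 666]
now [[320.     108.      47.2994]
 [320.     108.      55.4295]]
```

View pics/fin2.png

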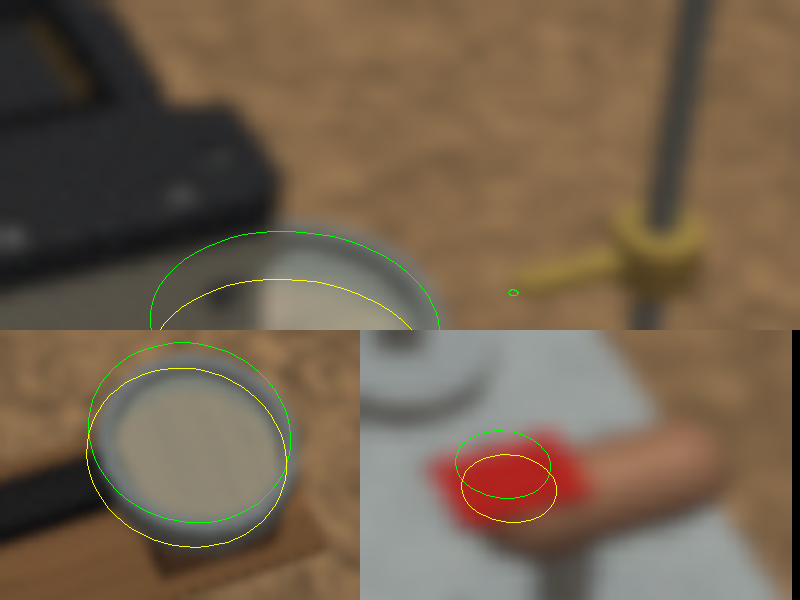

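The ring sits in the gripper exactly as it did on the rest (same circle centre (320,108)), so there was no slip or tilt. The side view hints the lens is 1–2 mm above the pointer, so I lower it 1 mm, settle, and hand in.

Emit:
{"api": "step_arm", "payload": {
  "deltas": [
    {"offset":[0,0,0.1],"roll":0},
    {"offset":[0,0,0],"roll":0},
    {"offset":[0,0,0],"roll":0},
    {"offset":[0,0,0],"roll":0},
    {"offset":[0,0,0],"roll":0},
    {"offset":[0,0,0],"roll":0},
    {"offset":[0,0,0],"roll":0},
    {"offset":[0,0,0],"roll":0},
    {"offset":[0,0,0],"roll":0},
    {"offset":[0,0,0],"roll":0},
    {"offset":[0,0,0],"roll":0},
    {"offset":[0,0,0],"roll":0}
  ]
}}

```text
t: 30.6
tool_pos: [0.4937, -0.0896, 0.098]
orientation: [3.139, 0.125, 0.0]
force: [-0.0, -0.6, -0.3]
opening: 0.0152
```

```bash
python3 go.py .4933 -.0898 .0979 .08; python3 -c "
from plant import robot
print(robot.close_job())"
```

```text
tcp [ 0.4937 -0.0896  0.098 ] yaw 0.0798 offset cm [-0.04  0.01  0.01] roll -0.0002 t 30.6 op 0.015182305117195 q [-0.28 -0.07  1.87 -0.    1.33  1.21] tilt [ 0. -0. -1.] F [-0.01 -0.59 -0.27]
the job is handed in; nothing more can be done
None
```

I finished both parts and handed the job in at 30.6 s of the 64 s allowed; no verdict was reported.

- **Lamp:** I held the white lamp level about 2 cm above the square nail, still for about 2.9 s. I then laid it back on its black mat and let go. A wrist picture afterwards showed it flat in its old place.
- **Loupe:** It is still gripped by its handle, level, with the lens centred over the same nail to about 1 mm by the wrist view. The lens centre is at about 0.117 m.
- **Slip check:** The lens ring sat in the same place in the wrist picture as when I first gripped it, so it had not slipped or tilted.
- **Pointer height:** The estimates disagree slightly. The wrist and the bias-corrected fixed cameras gave 0.1176–0.1183 m. Comparing ring and pointer directly in the side picture put the lens, then at 0.118 m, about 2 mm too high. I settled at 0.117 m, so expect an error of 1–2 mm.
- **Side camera:** It is off by about 2 pixels, which I corrected using the nail's known height.
- **Contact:** The readings showed no contact with the finger or its gauge. The bottles and the jar were not rechecked in a final picture, but every path passed well clear of them.

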